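# Set the bench magnifier over the engraved plate

### The arm

A 6-joint arm with a two-finger parallel gripper is mounted at the origin on the work surface. World frame = base frame: x ahead of the robot, y to its left, z up, the work surface at z = 0. Lengths are in m, angles in rad, forces in N, time in s.
With the tool pointing down it reaches from about 0.225 to 0.875 m from the base axis. Payload 3.4 kg.
Tool frame: the origin (TCP) lies at the very end of the fingers, on their centre line; the grasp point (between the pads) lies 19 mm behind it; z points along the fingers, y is the direction in which the jaws open and shut (so a half turn about z gives the same grasp; the last joint's range is limited). The gripper opens to 85 mm and grips with 20 to 120 N. Pads are 22 mm wide; open, the fingers measure 114 mm over their backs; the gripper's body (76 mm by 85 mm) begins 54 mm behind the grasp point. The pads swing forward as they close: fully open they stand 13 mm farther back than shut.
Start: joints at [1.181, 0.276, 1.505, -0, 1.361, -0.121], TCP at [0.153, 0.554, 0.231] pointing down, gripper open.
Joint ranges: [-2.89, 2.89], [-0.75, 2.08], [0.22, 2.7], [-1.18, 4.32], [0.11, 2.71], [-2.7, 2.7]. Speed limits (rad/s): [2.57, 2.57, 3.14, 3.14, 3.14, 3.14].

### API

Orientations are given as a unit quaternion [w, x, y, z].
In Python, from rig import manip, viewer, job gives the robot as it stands.
- The arm moves only by the shell command python3 -m crank 'ROWS' [OPENING] [FORCE]. ROWS is JSON, a list of rows, each a list of 6 numbers: the shift along the tool's x, y, z in m, then the turn, a rotation vector about the tool's x, y, z in degrees. In form: [[dx, dy, dz, rx, ry, rz], ...]. A call has 1 to 20 rows; each row is the pose to reach, as a shift and turn from the pose measured when the call began, along the tool's axes at that moment; what a row does not reach only later rows make up. A row lasts 1/8 s, in which the tool goes at most 62.5 mm and 10.7 degrees, less where a joint would pass 70% of its speed; a pose out of reach is approached as far as the arm can. A call with a gripper value outside its range is refused whole. OPENING is the opening, from 0 (shut) to 1 (fully open), set as the call begins (- or left out, the last holds). The fingers move at their own pace and stop on an object; FORCE is the grip in N (left out, the last holds). Time passes only in rows, so rows that repeat a pose let the fingers close. It gives the time, the measured TCP pose, the force and the opening at its end, in the units of the state.
- manip.get_state(): the state, without advancing time (a new reading comes with each control period).
- viewer.get_image(name): name is "scene" or "side" or "wrist"; returns a dict with "frame" (420x560x3 uint8, blue, green, red), "range_z" (420x560 float32, m along the optical axis (not along the pixel's ray), 0 where there is no reading), "intrinsics" (3x3 intrinsics, pixels), "world_from_camera" (4x4, takes a point from camera to world coordinates); the wrist camera has in their place "mount" (4x4, takes a point from camera to tool coordinates, whose origin is the TCP and whose axes are the flange's). Camera axes: x right, y up, looking along -z (the intrinsics and any distortion apply to the point x, -y, -z); pixel columns grow to the right and rows downward; lengths in m; the calibration is good to about 2 mm. A picture is of the moment at which its call begins: read the wrist's pose just before it.
- job.sign_off(): hands the job in, once; it reports no verdict.
The state is a dict: "clock": time; "qpos": joint angles; "qd": joint speeds; "effort": joint torques, N m; "position": TCP position; "ee_rot": TCP orientation; "contact_force": force on the tool from outside, world axes, zero at the start; "moment": the same for the moment, N m; "width": finger opening in m.
Only numpy, scipy, OpenCV 4.12 (cv2) and the standard library are available. Lean on these libraries where they do the work, as an engineer would, in place of code of your own. Each camera call takes 0.05 s, during which the arm holds its last target. There are 200 camera calls.

### The job

The tall can is standing in the way of the bench magnifier: stand it upright in the shallow empty tray first. Then swing the magnifier round until its lens is centred above the engraved plate, and tilt the lens so that it lies parallel to the sloping plate. Let go, and leave the plate, its bracket, the squat tin and the glass jar as they are.

Things in the scene. Friction and masses are not known exactly. Their poses are not given: they have to be found in the camera images.
- stand: Inspection stand, fixed to the bench: a round dark steel foot (136 mm across, 22 mm high) with a vertical steel pillar (24 mm thick, top 228 mm above the bench, 34 mm cap). Origin: centre of the foot's underside, on the pillar axis. z up. At swivel 0 the magnifier arm points along the stand's own -x.
- swivel (a joint): Turn of the magnifier arm about the vertical pillar, rad, -1.75 to 1.35. 0: arm along the stand's -x; positive is anticlockwise from above (from -x towards -y). Stays where left; drag about 0.4 N m (2 N at the handle). The grey arm is level, 185 mm above the bench, ending in a half-round fork round the lens.
- tilt (a joint): Tilt of the lens in the fork about the horizontal axis through the lens centre, square to the arm, rad, range -0.8 to 0.8. 0: lens level; positive: the handle side goes down (away from the pillar). Stays where left; the drag is about 0.18 N m (some 2.3 N at the handle).
- lens (a point): Centre of the lens: clear disc in a white ring, 90 mm across, ring 16 mm high. On the tilt axis, 160 mm from the pillar axis, 185 mm above the bench at every swivel and tilt. Its z is the lens's axis (up at tilt 0); its x points from the handle to the pillar.
- grip (a point): Point on the axis of the lens's black handle, 78 mm from the lens centre along the lens's -x. The handle is a round bar 14 mm thick that sticks out of the ring away from the pillar, from 44 to 102 mm from the lens centre, and tilts and swings with the lens.
- plate (a point): Centre of the upper face of the engraved brass plate (70 mm along x, 80 mm along y, 8 mm thick, dark backing 78 x 88 mm), 100 mm above the bench, 160 mm from the pillar axis, on a dark bracket clamped to the same pillar below the magnifier. z: the face's normal, which leans away from the pillar by the slope (9 to 32 degrees); x in plan points to the pillar. Locked; must not be moved.
- can: Tall straight aluminium can, 56 mm across, 200 mm high, about 0.25 kg, standing loose in the magnifier's path. Origin: centre of its underside, z up.
- tray: Shallow bare steel tray, 130 x 130 mm, walls 5 mm thick and 22 mm high, floor 5 mm thick, empty, heavy; left or right in front of the robot. Origin: centre of its underside, z up.
- tin: Bystander: squat dark steel tin, 66 mm across, 40 mm high, between the robot and the stand. Origin: centre of the underside.
- jar: Bystander: amber glass jar with black cap, 54 mm across, 60 mm high. Origin: centre of the underside.
- toolblock: Bystander, fixed: wooden block 80 x 120 x 50 mm with graver handles standing in it up to 100 mm high, left if the tray is right and the other way round. Origin: centre of the underside.
Mind the look-alikes: they are no part of the job. Of the things shaped like the can, the aluminium one is meant.

How it is judged:
By the outcome, as a careful person would: the job done as asked, in the order asked, and still so for the second after the job is handed in, with the robot touching nothing.
It also fails if it takes over 64 s, if anything falls off the work surface, if the arm or the gripper's body presses on something with over 40 N, if the wrist force passes 120 N, or if a joint passes its speed limit or range.

## Working session

There is one attempt and no reset: what is moved stays moved. The work goes in short steps, Python scripts to look and compute and a shell command to move; the robot and the scene stay as the last step left them, time stands still between calls to the robot, and variables do not carry over. Pictures are saved under pics/ and viewed, about 8 in all and at most 12, crops included, and the job is handed in when it is done.

```bash
ls; mkdir -p pics
python3 - <<'E'
from rig import manip, viewer
import cv2,numpy as np
print(manip.get_state())
for n in ("scene","side"):
    im=viewer.get_image(n); np.savez(f"pics/{n}0.npz",**im)
    cv2.imwrite(f"pics/{n}0.png",im["frame"]); print(n,im["intrinsics"],im["world_from_camera"],[k for k in im])
E
```

```text
pics
{'clock': 0.0, 'qpos': array([ 1.18098025e+00,  2.76607255e-01,  1.50613217e+00, -2.15515161e-05,
        1.36072328e+00, -1.20973909e-01]), 'qd': array([-1.20381634e-03, -6.42438681e-04, -1.88789181e-03, -8.62384605e-05,
        1.53722879e-03, -1.14980326e-03]), 'effort': array([ 1.50074825e-04, -4.16786671e+01, -2.45802355e+01, -4.46292579e-04,
        1.13081338e-02, -6.99628771e-06]), 'position': array([0.15252168, 0.55384612, 0.23043312]), 'ee_rot': array([-2.26018724e-04,  1.34014345e-01,  9.90978951e-01, -9.07360209e-04]), 'contact_force': array([-0.27745318, -0.74186113, -0.3368334 ]), 'moment': array([ 0.01771681, -0.0242522 ,  0.02413899]), 'width': 0.08558334567759776}
scene [[411.39109411   0.         277.95923515]
 [  0.         411.39109411 207.15079476]
 [  0.           0.           1.        ]] [[-0.78245051 -0.35389723  0.5123748   1.13449484]
 [ 0.62239599 -0.47069444  0.62535589  0.77264905]
 [ 0.01986025  0.80821006  0.58855932  0.82646966]
 [ 0.          0.          0.          1.        ]] ['frame', 'range_z', 'intrinsics', 'world_from_camera']
side [[525.49937217   0.         271.84780388]
 [  0.         525.49937217 204.67932397]
 [  0.           0.           1.        ]] [[ 0.99531079  0.06489962 -0.07172492  0.48041272]
 [-0.0963233   0.73281079 -0.67358011 -0.73021442]
 [ 0.00884571  0.67733034  0.73562583  0.95027027]
 [ 0.          0.          0.          1.        ]] ['frame', 'range_z', 'intrinsics', 'world_from_camera']
```

View pics/scene0.png

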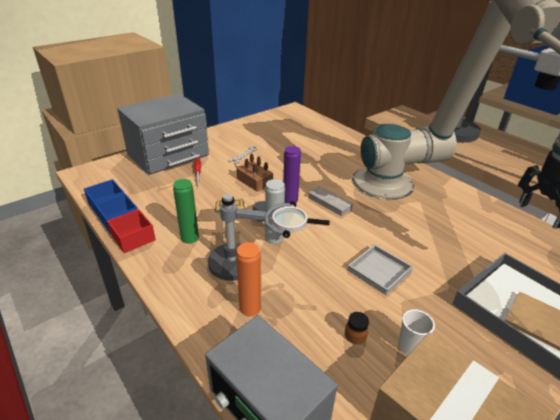

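View pics/side0.png

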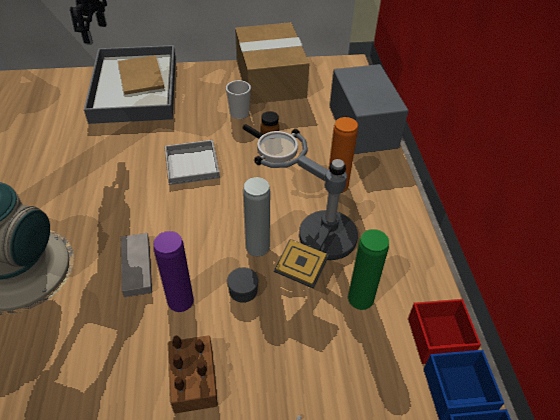

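The side view shows the stand (330,235), the magnifier lens (278,148) with its handle at (250,130), the plate (302,262), and the aluminium can with its top at (257,187). The tray is at (192,163), the tin at (243,283), the jar at (270,122) and the toolblock at (192,370). The purple, green and orange cans are look-alikes. Next I'll measure positions from the range data.

```bash
cat > h.py <<'E'
import numpy as np,cv2
from scipy.spatial.transform import Rotation as R
def cloud(im,T=None):
    K=im["intrinsics"];T=im["world_from_camera"] if T is None else T
    z=im["range_z"];v,u=np.mgrid[:z.shape[0],:z.shape[1]]
    P=np.stack([(u-K[0,2])/K[0,0]*z,-(v-K[1,2])/K[1,1]*z,-z],-1)
    W=P@T[:3,:3].T+T[:3,3]; W[z==0]=np.nan; return W
def circ(p):
    A=np.c_[2*p,np.ones(len(p))];s=np.linalg.lstsq(A,(p**2).sum(1),rcond=None)[0]
    return s[0],s[1],np.sqrt(s[2]+s[0]**2+s[1]**2)
def blob(W,box,zlo,zhi):
    x0,y0,x1,y1=box; m=np.zeros(W.shape[:2],bool);m[y0:y1,x0:x1]=1
    return W[m&(W[...,2]>zlo)&(W[...,2]<zhi)]
E
python3 - <<'E'
from h import *
S=dict(np.load("pics/side0.npz"));C=dict(np.load("pics/scene0.npz"))
WS,WC=cloud(S),cloud(C)
np.set_printoptions(precision=4,suppress=True)
def rep(n,p): print(n,len(p),"mean",p.mean(0),"min",p.min(0),"max",p.max(0))
rep("cantop S",blob(WS,(240,175,275,205),.19,.21)); rep("cantop C",blob(WC,(262,178,290,200),.19,.21))
rep("cap S",blob(WS,(322,155,350,180),.222,.24)); rep("cap C",blob(WC,(215,190,240,210),.222,.24))
rep("tray rim S",blob(WS,(160,138,225,192),.015,.03)); rep("tray rim C",blob(WC,(345,245,415,292),.015,.03))
rep("tin S",blob(WS,(225,265,262,302),.034,.046))
rep("jar C",blob(WC,(342,310,372,330),.05,.07)); rep("jar S",blob(WS,(258,108,282,128),.05,.07))
rep("ring S",blob(WS,(255,128,302,166),.17,.205));rep("ring C",blob(WC,(268,205,310,235),.17,.205))
rep("handle S",blob(WS,(240,120,258,138),.15,.24));rep("handle C",blob(WC,(309,214,332,228),.15,.24))
for n,W,b in (("plate S",WS,(276,240,328,286)),):
    p=blob(W,b,.07,.13); rep(n,p)
    hsv=cv2.cvtColor(S["frame"],cv2.COLOR_BGR2HSV)
    m=np.zeros(hsv.shape[:2],bool);m[240:290,272:330]=1
    m&=(hsv[...,1]>100)&(hsv[...,2]>100)&(WS[...,2]>.07)
    p=WS[m];c=p.mean(0);u,s,vt=np.linalg.svd(p-c);nn=vt[2]*np.sign(vt[2,2]);print("brass",len(p),c,nn,np.degrees(np.arccos(nn[2])),p.min(0),p.max(0), s/np.sqrt(len(p)))
for n,W,b in (("purple",WS,(150,228,192,260)),("green",WS,(355,228,392,250)),("orange",WS,(330,115,360,135))): rep(n,blob(W,b,.17,.25))
E
```

```text
cantop S 467 mean [0.5263 0.007  0.1986] min [ 0.5004 -0.0167  0.19  ] max [0.5529 0.0371 0.2039]
cantop C 184 mean [0.5305 0.0175 0.1974] min [ 0.5027 -0.0137  0.1901] max [0.5531 0.0435 0.2033]
cap S 192 mean [0.69   0.0213 0.2309] min [0.6752 0.0073 0.222 ] max [0.7073 0.0388 0.239 ]
cap C 105 mean [0.6955 0.0333 0.2297] min [0.6774 0.0133 0.2224] max [0.7099 0.0464 0.2366]
tray rim S 421 mean [0.3758 0.2984 0.0204] min [0.3042 0.2287 0.015 ] max [0.4457 0.3774 0.0271]
tray rim C 367 mean [0.3805 0.3091 0.0193] min [0.3046 0.2348 0.015 ] max [0.4496 0.378  0.0255]
tin S 682 mean [ 0.4868 -0.1042  0.0399] min [ 0.4553 -0.1352  0.034 ] max [ 0.5188 -0.0686  0.0454]
jar C 305 mean [0.5957 0.4161 0.0587] min [0.5699 0.3912 0.0507] max [0.6186 0.4383 0.0636]
jar S 203 mean [0.5914 0.4073 0.0586] min [0.5687 0.3856 0.0501] max [0.6158 0.439  0.0643]
ring S 1451 mean [0.584  0.1341 0.1887] min [0.5312 0.0779 0.1746] max [0.6405 0.2017 0.1973]
ring C 944 mean [0.5915 0.1469 0.1872] min [0.5364 0.0813 0.1749] max [0.6503 0.1975 0.195 ]
handle S 107 mean [0.5275 0.1991 0.1896] min [0.5101 0.1788 0.181 ] max [0.5426 0.2197 0.1953]
handle C 108 mean [0.5351 0.2046 0.1874] min [0.5173 0.184  0.1775] max [0.5531 0.224  0.193 ]
plate S 1573 mean [ 0.6064 -0.1121  0.098 ] min [ 0.5557 -0.1578  0.0728] max [ 0.6612 -0.0549  0.1122]
brass 1073 [ 0.6065 -0.109   0.1   ] [-0.1362 -0.2163  0.9668] 14.811436432846087 [ 0.5559 -0.157   0.0862] [ 0.6561 -0.0561  0.1122] [0.0243 0.021  0.0019]
purple 769 mean [ 0.3565 -0.1237  0.1954] min [ 0.3276 -0.1468  0.17  ] max [ 0.3825 -0.091   0.2043]
green 550 mean [ 0.7301 -0.1467  0.1989] min [ 0.7043 -0.1708  0.1704] max [ 0.7589 -0.1195  0.2042]
orange 385 mean [0.7416 0.1851 0.1969] min [0.7162 0.1623 0.1718] max [0.7707 0.2162 0.2035]
```

```bash
cat >> h.py <<'E'
def to(pos,yaz,pitch=0):
    """shift+turn (tool axes) from the present pose to pos; tool down, jaw axis azimuth yaz deg; pitch deg: turn about new tool y"""
    from rig import manip
    s=manip.get_state();w,x,y,z=s["ee_rot"];R0=R.from_quat([x,y,z,w])
    a=np.radians(yaz);Y=np.array([np.cos(a),np.sin(a),0]);Z=np.array([0,0,-1.]);X=np.cross(Y,Z)
    R1=R.from_matrix(np.c_[X,Y,Z])*R.from_euler('y',pitch,degrees=True)
    d=R0.inv().apply(np.array(pos)-s["position"]);t=(R0.inv()*R1).as_rotvec(degrees=True)
    return np.round(np.r_[d,t],4)
def wristcloud(viewer,manip):
    s=manip.get_state();w,x,y,z=s["ee_rot"];T=np.eye(4);T[:3,:3]=R.from_quat([x,y,z,w]).as_matrix();T[:3,3]=s["position"]
    im=viewer.get_image("wrist");im["T"]=T@im["mount"]
    return im,cloud(im,im["T"])
E
python3 -c "
from h import *
print(to([.527,.012,.29],0))"
python3 -m crank '[[-0.505,-0.423,-0.06,0,0,75],[-0.505,-0.423,-0.06,0,0,75],[-0.505,-0.423,-0.06,0,0,75],[-0.505,-0.423,-0.06,0,0,75],[-0.505,-0.423,-0.06,0,0,75],[-0.505,-0.423,-0.06,0,0,75],[-0.505,-0.423,-0.06,0,0,75],[-0.505,-0.423,-0.06,0,0,75],[-0.505,-0.423,-0.06,0,0,75],[-0.505,-0.423,-0.06,0,0,75],[-0.505,-0.423,-0.06,0,0,75],[-0.505,-0.423,-0.06,0,0,75],[-0.505,-0.423,-0.06,0,0,75],[-0.505,-0.423,-0.06,0,0,75]]' 1
python3 - <<'E'
from h import *
from rig import manip,viewer
im,W=wristcloud(viewer,manip);cv2.imwrite("pics/w1.png",im["frame"])
np.set_printoptions(precision=4,suppress=True)
S=manip.get_state();print(S["position"],S["qpos"],S["contact_force"])
m=(W[...,2]>.19)&(W[...,2]<.21)&(np.hypot(W[...,0]-.527,W[...,1]-.012)<.045)
p=W[m];print(len(p),p.mean(0),p.min(0),p.max(0))
hull=cv2.convexHull(p[:,:2].astype(np.float32))[:,0];print(cv2.minEnclosingCircle(hull))
print(to([.527,.012,.15],0))
E
```

```text
[-5.04900e-01 -4.23100e-01 -5.89000e-02 -8.83000e-02  4.96000e-02
  7.45982e+01]
clock: 1.85
position: [0.5262, 0.0132, 0.291]
ee_rot: [-0.0, 0.709, 0.705, -0.001]
contact_force: [0.4, -0.2, 0.0]
width: 0.0853
[0.5263 0.0132 0.2912] [-0.1061  0.1741  1.4948 -0.0013  1.4736 -0.1006] [ 0.1352 -0.6914 -0.451 ]
4243 [0.528  0.0138 0.1996] [ 0.5025 -0.0135  0.19  ] [0.5538 0.0381 0.2021]
((0.5281283259391785, 0.012710477225482464), 0.026463717222213745)
[-0.0011  0.0008  0.1412 -0.0536  0.0694 -0.3091]
```

```bash
python3 -m crank '[[-0.001,0.002,0.03,0,0,0],[-0.001,0.002,0.06,0,0,0],[-0.001,0.002,0.09,0,0,0],[-0.001,0.002,0.12,0,0,0],[-0.001,0.002,0.14,0,0,0],[-0.001,0.002,0.14,0,0,0]]' 1
python3 -m crank '[[0,0,0,0,0,0],[0,0,0,0,0,0],[0,0,0,0,0,0],[0,0,0,0,0,0],[0,0,0,0,0,0],[0,0,0,0,0,0],[0,0,0,0,0,0],[0,0,0,0,0,0]]' 0 50
python3 -m crank '[[0,0,-0.01,0,0,0],[0,0,-0.03,0,0,0],[0,0,-0.05,0,0,0],[0,0,-0.065,0,0,0],[0,0,-0.07,0,0,0],[0,0,-0.07,0,0,0]]'
```

```text
clock: 2.65
position: [0.5265, 0.013, 0.15]
ee_rot: [-0.001, 0.709, 0.706, -0.002]
contact_force: [-0.7, -0.7, 0.3]
width: 0.0854
clock: 3.65
position: [0.5276, 0.013, 0.1515]
ee_rot: [-0.0, 0.709, 0.706, -0.001]
contact_force: [-0.8, 0.2, 6.7]
width: 0.055
clock: 4.4
position: [0.5275, 0.0131, 0.2214]
ee_rot: [-0.0, 0.709, 0.706, -0.001]
contact_force: [0.2, -0.2, -3.2]
width: 0.0548
```

```bash
python3 -c "
from h import *
print(to([.40,.02,.22],0),to([.376,.304,.22],0))"
```

```text
[ 0.0064 -0.1276  0.0016 -0.0953  0.0456 -0.2348] [ 0.2903 -0.1527  0.0014 -0.0953  0.0456 -0.2348]
```

```bash
python3 -m crank '[[0,-0.02,0,0,0,0],[0,-0.05,0,0,0,0],[0.01,-0.085,0,0,0,0],[0.03,-0.115,0,0,0,0],[0.06,-0.13,0,0,0,0],[0.095,-0.14,0,0,0,0],[0.13,-0.148,0,0,0,0],[0.165,-0.153,0,0,0,0],[0.2,-0.153,0,0,0,0],[0.235,-0.153,0,0,0,0],[0.265,-0.153,0,0,0,0],[0.283,-0.153,0,0,0,0],[0.29,-0.153,0,0,0,0],[0.29,-0.153,0,0,0,0],[0.29,-0.153,0,0,0,0]]'
python3 - <<'E'
from h import *
from rig import manip,viewer
im=viewer.get_image("side");cv2.imwrite("pics/s2.png",im["frame"])
W=cloud(im);np.set_printoptions(precision=4,suppress=True)
m=(W[...,2]>.012)&(W[...,2]<.03)&(abs(W[...,0]-.376)<.09)&(abs(W[...,1]-.304)<.09)
print(W[m].min(0),W[m].max(0));
E
```

```text
clock: 6.28
position: [0.3757, 0.3028, 0.2213]
ee_rot: [-0.0, 0.709, 0.705, -0.001]
contact_force: [-0.6, -0.3, -2.3]
width: 0.0551
[0.3047 0.2288 0.0121] [0.4456 0.3738 0.0269]
```

View pics/s2.png

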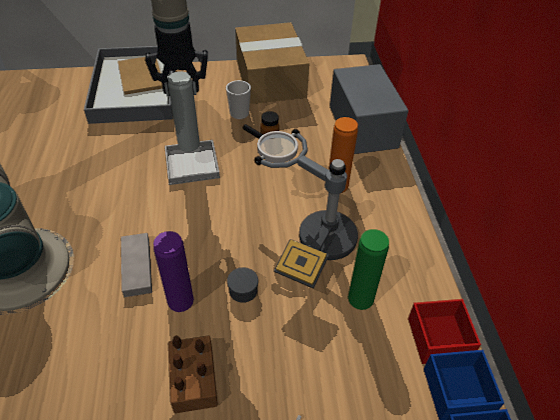

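The can hangs upright over the tray, with the can at (187,115) and the tray at (192,163). I'll lower it until it touches.

```bash
python3 -m crank '[[0,0,0.015,0,0,0],[0,0,0.03,0,0,0],[0,0,0.045,0,0,0],[0,0,0.055,0,0,0],[0,0,0.06,0,0,0],[0,0,0.063,0,0,0],[0,0,0.065,0,0,0],[0,0,0.065,0,0,0]]'
```

```text
clock: 7.32
position: [0.3758, 0.3029, 0.1567]
ee_rot: [-0.0, 0.709, 0.705, -0.001]
contact_force: [0.1, -0.3, -2.3]
width: 0.0548
```

```bash
python3 -m crank '[[0,0,0.001,0,0,0],[0,0,0.0015,0,0,0],[0,0,0.002,0,0,0],[0,0,0.002,0,0,0]]'
python3 -m crank '[[0,0,0,0,0,0],[0,0,0,0,0,0],[0,0,0,0,0,0],[0,0,0,0,0,0],[0,0,0,0,0,0],[0,0,0,0,0,0]]' 1
python3 -m crank '[[0,0,-0.02,0,0,0],[0,0,-0.05,0,0,0],[0,0,-0.1,0,0,0],[0,0,-0.13,0,0,0],[0,0,-0.13,0,0,0]]'
python3 - <<'E'
from h import *
from rig import manip,viewer
np.set_printoptions(precision=4,suppress=True)
im,W=wristcloud(viewer,manip)
m=(W[...,2]>.19)&(W[...,2]<.22)&(np.hypot(W[...,0]-.376,W[...,1]-.304)<.06)
p=W[m];print("can",len(p),p.mean(0),np.median(p[:,2]),cv2.minEnclosingCircle(p[:,:2].astype(np.float32)))
c=p.mean(0);u,s,v=np.linalg.svd(p-c,full_matrices=False);print(v[2],s/np.sqrt(len(p)))
# magnifier, side and scene views
for n in("side","scene"):
    im=viewer.get_image(n);W=cloud(im);f=im["frame"];hsv=cv2.cvtColor(f,cv2.COLOR_BGR2HSV)
    near=(abs(W[...,0]-.59)<.1)&(abs(W[...,1]-.14)<.11)
    p=W[near&(W[...,2]>.16)&(W[...,2]<.22)&(hsv[...,2]>150)&(hsv[...,1]<60)]
    c=p.mean(0);v=np.linalg.svd(p-c,full_matrices=False)[2][2];print(n,"white",len(p),c,v*np.sign(v[2]),cv2.minEnclosingCircle(p[:,:2].astype(np.float32)))
    q=W[near&(W[...,2]>.15)&(W[...,2]<.23)&(hsv[...,2]<60)]
    print("dark",len(q),q.min(0),q.max(0))
    q=q[(q[:,0]-.588)*(-.67)+(q[:,1]-.14)*.74>.052]; print("handle",len(q),q.mean(0),q.min(0),q.max(0))
    d=np.linalg.svd(q-q.mean(0),full_matrices=False)[2][0]; print(d*np.sign(d[1]))
    q=W[(np.hypot(W[...,0]-.692,W[...,1]-.026)<.03)&(W[...,2]>.224)&(W[...,2]<.235)];print("cap",cv2.minEnclosingCircle(q[:,:2].astype(np.float32)),q.mean(0))
E
```

```text
clock: 7.82
position: [0.376, 0.3032, 0.1564]
ee_rot: [-0.0, 0.709, 0.705, 0.0]
contact_force: [-1.2, -0.1, 8.7]
width: 0.0551
clock: 8.57
position: [0.3761, 0.3032, 0.1564]
ee_rot: [0.0, 0.709, 0.705, 0.0]
contact_force: [0.5, 0.1, -0.6]
width: 0.0856
clock: 9.2
position: [0.3773, 0.304, 0.2889]
ee_rot: [0.001, 0.709, 0.705, 0.003]
contact_force: [0.4, 0.1, 0.3]
width: 0.0852
can 4773 [0.3777 0.3049 0.2039] 0.2050033021565031 ((0.3772474229335785, 0.30389297008514404), 0.027769004926085472)
[-0.0014  0.1111  0.9938] [0.0138 0.0132 0.0031]
side white 423 [0.5877 0.1396 0.1897] [ 0.0154 -0.0077  0.9999] ((0.5840013027191162, 0.14469413459300995), 0.051969412714242935)
dark 402 [0.51   0.0317 0.1768] [0.6815 0.2203 0.2278]
handle 122 [0.5306 0.1961 0.1899] [0.51   0.1726 0.1809] [0.5532 0.2203 0.1948]
[-0.6866  0.7268 -0.0182]
cap ((0.6904052495956421, 0.02367328479886055), 0.01717536523938179) [0.6897 0.0206 0.2299]
scene white 671 [0.5833 0.1474 0.1873] [-0.0086  0.0021  1.    ] ((0.5899356603622437, 0.13692934811115265), 0.05662121996283531)
dark 116 [0.5169 0.0407 0.181 ] [0.6895 0.2221 0.2275]
handle 66 [0.5367 0.2033 0.1887] [0.5169 0.1843 0.1851] [0.5559 0.2221 0.1933]
[-0.6924  0.7215  0.0082]
cap ((0.694273054599762, 0.030019095167517662), 0.017129652202129364) [0.6952 0.0335 0.2299]
```

```bash
python3 -c "
from h import *
print(to([.53,.20,.27],-117))"
python3 -m crank '[[-0.104,0.153,0.019,0,0,117],[-0.104,0.153,0.019,0,0,117],[-0.104,0.153,0.019,0,0,117],[-0.104,0.153,0.019,0,0,117],[-0.104,0.153,0.019,0,0,117],[-0.104,0.153,0.019,0,0,117],[-0.104,0.153,0.019,0,0,117],[-0.104,0.153,0.019,0,0,117],[-0.104,0.153,0.019,0,0,117],[-0.104,0.153,0.019,0,0,117],[-0.104,0.153,0.019,0,0,117],[-0.104,0.153,0.019,0,0,117],[-0.104,0.153,0.019,0,0,117]]' 0.45
python3 - <<'E'
from h import *
from rig import manip,viewer
np.set_printoptions(precision=4,suppress=True)
im,W=wristcloud(viewer,manip);cv2.imwrite("pics/w3.png",im["frame"]);np.savez("pics/w3.npz",**im)
hsv=cv2.cvtColor(im["frame"],cv2.COLOR_BGR2HSV)
print(manip.get_state()["qpos"])
m=(W[...,2]>.17)&(W[...,2]<.2)&(hsv[...,2]<70)&(np.hypot(W[...,0]-.53,W[...,1]-.2)<.04)
q=W[m];print(len(q),q.mean(0),q.min(0),q.max(0));d=np.linalg.svd(q-q.mean(0),full_matrices=False)[2][0]; print(d*np.sign(d[1]))
print(to([.53,.20,.158],-117))
E
```

```text
[-1.019000e-01  1.551000e-01  1.500000e-02 -1.900000e-03  1.463000e-01
  1.167072e+02]
clock: 10.98
position: [0.5274, 0.1979, 0.265]
ee_rot: [0.001, 0.972, -0.235, -0.002]
contact_force: [-0.3, -0.2, 0.7]
width: 0.0388
[ 0.2358  0.2434  1.4664 -0.0006  1.4353  2.2812]
1663 [0.5365 0.1977 0.191 ] [0.5123 0.1742 0.1852] [0.5588 0.2221 0.1941]
[-0.6799  0.7332  0.0049]
[ 0.0015 -0.0033  0.1073  0.1574  0.1296 -0.1879]
```

View pics/w3.png

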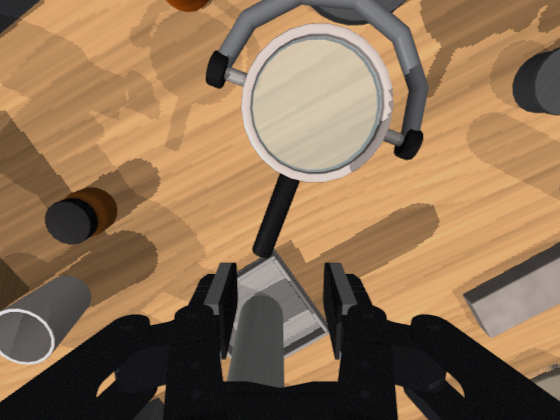

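The handle runs from (288,180) to (265,250), the ring is centred at (318,103), and the fingers are just short of the handle. I'll descend around the handle with the jaws loose.

```bash
python3 -c "
from h import *
print(to([.533,.201,.158],-117))"
python3 -m crank '[[-0.004,-0.006,0.0,0,0,0],[-0.004,-0.006,0.02,0,0,0],[-0.004,-0.006,0.05,0,0,0],[-0.004,-0.006,0.08,0,0,0],[-0.004,-0.006,0.107,0,0,0],[-0.004,-0.006,0.107,0,0,0]]' 0.45
python3 - <<'E'
from h import *
from rig import manip
np.set_printoptions(precision=4,suppress=True)
P=np.array([.6935,.0268]); 
for k in range(1,13):
    th=np.radians(132.8+105*k/12); pos=np.r_[P+.238*np.array([np.cos(th),np.sin(th)]),.158]
    print(k,to(pos,-117+85*k/12))
E
```

```text
[ 0.0037 -0.0056  0.1073  0.1574  0.1296 -0.1879]
clock: 11.78
position: [0.5247, 0.2049, 0.1563]
ee_rot: [0.002, 0.972, -0.235, -0.004]
contact_force: [0.2, 0.3, 0.7]
width: 0.0384
1 [-0.0019  0.0348 -0.0015  0.3175  0.3743 -7.2222]
2 [ -0.0063   0.0709  -0.0012   0.2944   0.394  -14.3055]
3 [ -0.0051   0.1072  -0.001    0.2703   0.4128 -21.3888]
4 [  0.0015   0.1428  -0.0009   0.2454   0.4306 -28.4721]
5 [  0.0135   0.1771  -0.0007   0.2196   0.4475 -35.5554]
6 [  0.0306   0.2092  -0.0007   0.1929   0.4635 -42.6387]
7 [  0.0524   0.2382  -0.0006   0.1653   0.4785 -49.722 ]
8 [  0.0783   0.2636  -0.0006   0.1367   0.4926 -56.8053]
9 [  0.1078   0.2848  -0.0007   0.1072   0.5057 -63.8885]
10 [  0.1402   0.3013  -0.0008   0.0767   0.5177 -70.9718]
11 [  0.1747   0.3126  -0.0009   0.0452   0.5287 -78.0551]
12 [  0.2105   0.3186  -0.0011   0.0127   0.5386 -85.1384]
```

```bash
python3 -m crank '[[-0.0005,0.015,-0.001,0,0,-3],[-0.002,0.035,-0.001,0,0,-7],[-0.006,0.071,-0.001,0,0,-14],[-0.005,0.107,-0.001,0,0,-21],[0.0015,0.143,-0.001,0,0,-28],[0.0135,0.177,-0.001,0,0,-35.5],[0.031,0.209,-0.001,0,0,-42.6],[0.052,0.238,-0.001,0,0,-49.7],[0.078,0.264,-0.001,0,0,-56.8],[0.108,0.285,-0.001,0,0,-63.9],[0.14,0.301,-0.001,0,0,-71],[0.158,0.308,-0.001,0,0,-74.5],[0.175,0.313,-0.001,0,0,-78],[0.175,0.313,-0.001,0,0,-78],[0.175,0.313,-0.001,0,0,-78]]'
python3 - <<'E'
from h import *
from rig import manip,viewer
np.set_printoptions(precision=4,suppress=True)
im=viewer.get_image("side");cv2.imwrite("pics/s4.png",im["frame"])
print(manip.get_state()["qpos"])
P=np.array([.6935,.0268]);th=np.radians(237.5);print(to(np.r_[P+.238*np.array([np.cos(th),np.sin(th)]),.165],-32.5))
E
```

```text
clock: 13.65
position: [0.5377, -0.1531, 0.1588]
ee_rot: [-0.0, 0.903, 0.429, -0.004]
contact_force: [-0.2, -0.0, -0.9]
width: 0.0385
[-0.3982  0.3054  1.6505 -0.0056  1.1916  0.2871]
[ 0.0014  0.035  -0.0065 -0.2652  0.3661 -6.6495]
```

View pics/s4.png

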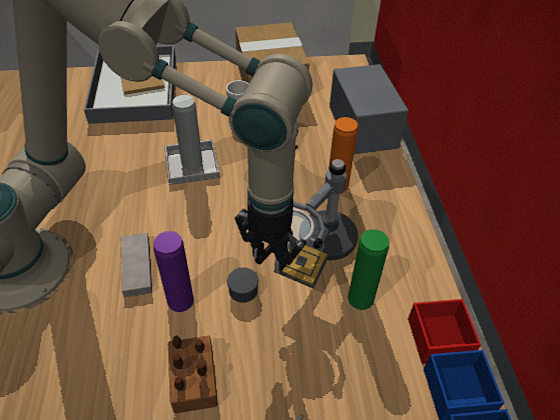

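The magnifier followed: the lens is now at about (300,220), close to the plate at (303,265), and the can stands in the tray at (187,140). I'll go the last stretch, then close on the handle.

```bash
python3 -m crank '[[0.001,0.012,-0.003,0,0,-2],[0.001,0.025,-0.0065,0,0,-4],[0.0014,0.035,-0.0065,0,0,-6.6],[0.0014,0.035,-0.0065,0,0,-6.6],[0.0014,0.035,-0.0065,0,0,-6.6]]'
python3 -m crank '[[0,0,0,0,0,0],[0,0,0,0,0,0],[0,0,0,0,0,0],[0,0,0,0,0,0],[0,0,0,0,0,0],[0,0,0,0,0,0]]' 0 40
python3 - <<'E'
from h import *
from rig import manip,viewer
np.set_printoptions(precision=4,suppress=True)
s=manip.get_state();print(s["position"],s["qpos"],s["contact_force"],s["moment"])
im,W=wristcloud(viewer,manip);cv2.imwrite("pics/w5.png",im["frame"]);np.savez("pics/w5.npz",**im)
P=np.array([.6935,.0268]);d=s["position"][:2]-P;print(np.hypot(*d),np.degrees(np.arctan2(d[1],d[0]))%360)
E
```

```text
clock: 14.32
position: [0.5652, -0.1735, 0.1652]
ee_rot: [-0.001, 0.877, 0.48, -0.004]
contact_force: [0.1, -0.5, -0.3]
width: 0.0386
clock: 15.08
position: [0.5652, -0.1735, 0.1653]
ee_rot: [-0.001, 0.877, 0.48, -0.004]
contact_force: [-2.1, -0.1, 2.3]
width: 0.0129
[ 0.5652 -0.1735  0.1653] [-0.4121  0.3462  1.5699 -0.0058  1.2313  0.1582] [-2.0968 -0.0958  2.3087] [0.1264 0.3388 0.1278]
0.23787571929247317 237.35148027773906
```

View pics/w5.png

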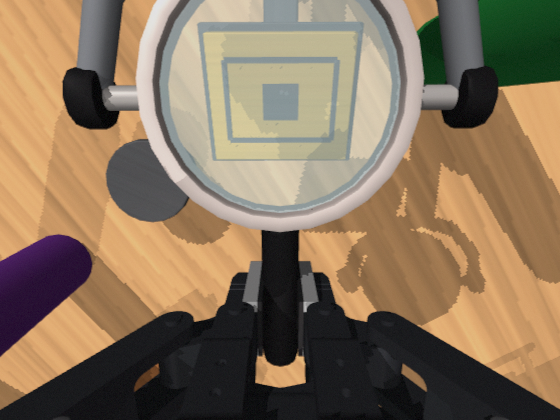

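The jaws hold the handle at (281,295). The ring centre, about (281,92), sits over the plate's square at (281,101). Before tilting I'll check the plate's slope and the lateral offset.

Run:
```python
from h import *
np.set_printoptions(precision=4,suppress=True)
P=np.array([.6935,.0268])
def plane(p,n):
    p=p[np.isfinite(p).all(1)]
    for _ in range(4):
        c=p.mean(0);v=np.linalg.svd(p-c,full_matrices=False)[2][2];v*=np.sign(v[2]);e=abs((p-c)@v);p=p[e<max(2.5*e.std(),.0015)]
    print(n,len(p),"c",c,"n",v,"tilt",np.degrees(np.arccos(v[2])),"az",np.degrees(np.arctan2(v[1],v[0]))%360,"rms",e.std(),
     "r,az from pillar",np.hypot(*(c[:2]-P)),np.degrees(np.arctan2(*(c[:2]-P)[::-1]))%360); return c
im=dict(np.load("pics/w5.npz"));W=cloud(im,im["T"]);h=cv2.cvtColor(im["frame"],cv2.COLOR_BGR2HSV)
print(W[100,240],W[100,281],W[40,281])
white=(h[...,2]>140)&(h[...,1]<50)&(W[...,2]>.17)&(W[...,2]<.21);white[240:]=0;plane(W[white],"ring wrist");print(white.sum())
br=(h[...,0]>15)&(h[...,0]<40)&(h[...,1]>60)&(h[...,2]>120);br[:20]=0;br[165:]=0;br[:,:195]=0;br[:,368:]=0
# four plate corners by ray through pixel on plane
n,l,s,c=cv2.connectedComponentsWithStats(br.astype(np.uint8));i=1+s[1:,4].argmax();print(s[i])
plane(W[br],"plate wrist")
for f in("side0","scene0"):
    im=dict(np.load(f"pics/{f}.npz"));W=cloud(im);h=cv2.cvtColor(im["frame"],cv2.COLOR_BGR2HSV)
    m=(h[...,1]>100)&(h[...,2]>100)&(W[...,2]>.075)&(W[...,2]<.125)&(np.hypot(W[...,0]-.6065,W[...,1]+.109)<.065)
    if m.sum()>50: plane(W[m],f)
```

```text
[ 0.5963 -0.1019  0.1871] [ 0.6076 -0.1091  0.1885] [ 0.6172 -0.0941  0.187 ]
ring wrist 28902 c [ 0.607  -0.111   0.1876] n [0.0012 0.0042 1.    ] tilt 0.2476372627999345 az 73.80850841744166 rms 0.0003579500864949604 r,az from pillar 0.16271458213279916 237.87637378376797
40055
[ 204   32  151  127 2763]
plate wrist 3490 c [ 0.5937 -0.1037  0.1876] n [0.0014 0.0029 1.    ] tilt 0.18660921197794203 az 64.24021590499115 rms 0.0003559661970022479 r,az from pillar 0.16427843333227993 232.58340215326476
side0 619 c [ 0.6063 -0.1094  0.0999] n [-0.1382 -0.2204  0.9656] tilt 15.080840706716248 az 237.91153258960207 rms 0.00043157703646917386 r,az from pillar 0.1616884658823216 237.37850520248037
scene0 88 c [ 0.6023 -0.1015  0.0989] n [-0.1329 -0.2143  0.9677] tilt 14.60502603897708 az 238.20269903379324 rms 0.0004016982349237444 r,az from pillar 0.15739136019252575 234.60872493604217
```

```bash
python3 -m crank '[[0.001,0,0.0034,0,2.5,0],[0.002,0,0.0067,0,5,0],[0.0032,0,0.01,0,7.5,0],[0.0047,0,0.0132,0,10,0],[0.0062,0,0.0164,0,12.5,0],[0.0078,0,0.0195,0,15,0],[0.0078,0,0.0195,0,15,0],[0.0078,0,0.0195,0,15,0]]'
cat > ring.py <<'E'
from h import *
from rig import manip,viewer
import sys
np.set_printoptions(precision=4,suppress=True)
P=np.array([.6935,.0268])
s=manip.get_state();print(s["position"],s["ee_rot"],s["contact_force"])
im,W=wristcloud(viewer,manip);cv2.imwrite(f"pics/{sys.argv[1]}.png",im["frame"]);np.savez(f"pics/{sys.argv[1]}.npz",**im)
h=cv2.cvtColor(im["frame"],cv2.COLOR_BGR2HSV)
m=(h[...,2]>140)&(h[...,1]<60)&(np.hypot(W[...,0]-.607,W[...,1]+.109)<.056)&(W[...,2]>.16)&(W[...,2]<.215)
p=W[m]
for _ in range(4):
    c=p.mean(0);v=np.linalg.svd(p-c,full_matrices=False)[2][2];v*=np.sign(v[2]);e=abs((p-c)@v);p=p[e<max(2.5*e.std(),.0015)]
print(len(p),"c",c,"n",v,"tilt",np.degrees(np.arccos(v[2])),"az",np.degrees(np.arctan2(v[1],v[0]))%360,"rms",e.std(),"circle",cv2.minEnclosingCircle(p[:,:2].astype(np.float32)))
d=np.array([-.532,-.847,0]);print("angle to plate normal",np.degrees(np.arccos(v@(d*np.sin(np.radians(15))+[0,0,np.cos(np.radians(15))]))))
E
python3 ring.py w6
```

```text
clock: 16.12
position: [0.5695, -0.167, 0.1455]
ee_rot: [-0.063, 0.87, 0.476, 0.11]
contact_force: [0.4, 1.4, -1.2]
width: 0.0126
[ 0.5695 -0.167   0.1455] [-0.0631  0.87    0.4763  0.1104] [ 0.3533  1.4214 -1.1711]
31502 c [ 0.6087 -0.1079  0.188 ] n [-0.14   -0.2188  0.9657] tilt 15.058456845174717 az 237.3861470373057 rms 0.00035890804609740884 circle ((0.6081082820892334, -0.10791192948818207), 0.05569934844970703)
angle to plate normal nanring.py:14: RuntimeWarning: invalid value encountered in arccos
  d=np.array([-.532,-.847,0]);print("angle to plate normal",np.degrees(np.arccos(v@(d*np.sin(np.radians(15))+[0,0,np.cos(np.radians(15))]))))
```

Tilt now measures 15.06° against a plate slope of 15.0°. I'll release and back straight out.

```bash
python3 -m crank '[[0,0,0,0,0,0],[0,0,0,0,0,0],[0,0,0,0,0,0],[0,0,0,0,0,0],[0,0,0,0,0,0]]' 0.6
python3 -m crank '[[0,0,-0.015,0,0,0],[0,0,-0.035,0,0,0],[0,0,-0.065,0,0,0],[0,0,-0.1,0,0,0],[0,0,-0.12,0,0,0],[0,0,-0.12,0,0,0]]'
python3 ring.py w7
```

```text
clock: 16.8
position: [0.5695, -0.1671, 0.1455]
ee_rot: [-0.063, 0.87, 0.476, 0.11]
contact_force: [0.3, -0.0, 0.3]
width: 0.0512
clock: 17.55
position: [0.5545, -0.1939, 0.2643]
ee_rot: [-0.061, 0.87, 0.476, 0.111]
contact_force: [-0.5, 1.0, -0.3]
width: 0.0514
[ 0.5545 -0.1939  0.2643] [-0.0606  0.87    0.4764  0.1114] [-0.5184  1.0439 -0.3264]
6773 c [ 0.6101 -0.1046  0.1889] n [-0.1399 -0.2192  0.9656] tilt 15.071844381596048 az 237.45455374770194 rms 0.00035084828037886185 circle ((0.6085730195045471, -0.10739870369434357), 0.055132102221250534)
angle to plate normal nanring.py:14: RuntimeWarning: invalid value encountered in arccos
  d=np.array([-.532,-.847,0]);print("angle to plate normal",np.degrees(np.arccos(v@(d*np.sin(np.radians(15))+[0,0,np.cos(np.radians(15))]))))
```

View pics/w7.png

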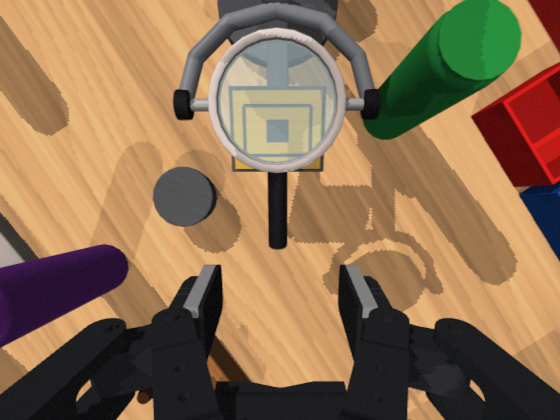

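The jaws are clear of the handle at (278,210). Laterally, the ring (277), plate (278) and handle (278) line up. Next is a final check of the other objects from the fixed cameras.

```bash
python3 -m crank '[[0,0,-0.06,0,0,0],[-0.03,0,-0.11,0,0,0],[-0.06,0,-0.15,0,0,0],[-0.06,0,-0.15,0,0,0],[-0.06,0,-0.15,0,0,0]]'
python3 - <<'E'
from h import *
from rig import viewer
np.set_printoptions(precision=4,suppress=True)
out=[]
for n in("scene","side"):
    b=dict(np.load(f"pics/{n}0.npz"));a=viewer.get_image(n);out.append(a["frame"])
    for o,(x,y,r,z0,z1) in dict(tin=(.487,-.104,.045,.03,.046),jar=(.594,.412,.04,.045,.066),plate=(.6065,-.109,.06,.075,.125),can=(.377,.304,.04,.197,.215),tray=(.376,.304,.1,.015,.027)).items():
        f=lambda W:W[(np.hypot(W[...,0]-x,W[...,1]-y)<r)&(W[...,2]>z0)&(W[...,2]<z1)]
        p,q=f(cloud(b)),f(cloud(a))
        print(n,o,len(p),p.mean(0) if len(p) else "-",len(q),q.mean(0) if len(q) else "-")
im=np.vstack(out);cv2.imwrite("pics/final.png",cv2.resize(np.hstack(out),(800,300),interpolation=cv2.INTER_AREA))
E
```

```text
clock: 18.23
position: [0.5023, -0.2734, 0.3912]
ee_rot: [-0.063, 0.87, 0.476, 0.111]
contact_force: [0.9, 0.1, -0.4]
width: 0.0511
scene tin 117 [ 0.4948 -0.1073  0.0384] 220 [ 0.4913 -0.0964  0.0376]
scene jar 343 [0.5972 0.4172 0.0575] 343 [0.5972 0.417  0.0575]
scene plate 152 [ 0.6103 -0.0997  0.0984] 171 [ 0.609  -0.0954  0.0983]
scene can 0 - 226 [0.3808 0.3058 0.2031]
scene tray 367 [0.3805 0.3091 0.0193] 382 [0.3914 0.3152 0.0196]
side tin 703 [ 0.4867 -0.1049  0.0396] 700 [ 0.4867 -0.1048  0.0399]
side jar 216 [0.5911 0.4065 0.0579] 218 [0.591  0.4064 0.058 ]
side plate 1595 [ 0.6062 -0.1122  0.0978] 1053 [ 0.6107 -0.1226  0.0957]
side can 0 - 0 -
side tray 419 [0.3756 0.2987 0.0204] 231 [0.3402 0.2797 0.0207]
```

View pics/final.png

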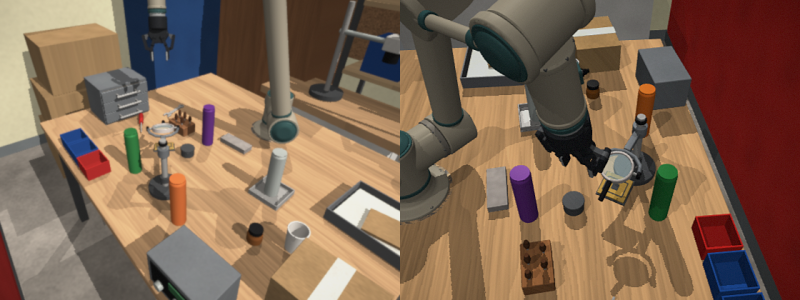

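The final view shows the can upright in its tray (275,170 in the left half), the lens over the plate (622,165 in the right half), and the tin and jar where they were. The plate and tray means differ only where the lens, can or arm now hides part of them.

```bash
python3 -c "
from rig import job; print(job.sign_off())"
```

```text
the job is handed in; nothing more can be done
None
```

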